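# Set the eccentric guide roller with the slim gauge

## Robot

A 6-joint arm with a two-finger parallel gripper is mounted at the origin on the work surface. World frame = base frame: x ahead of the robot, y to its left, z up, the work surface at z = 0. Lengths are in m, angles in rad, forces in N, time in s.
With the tool pointing down it reaches from about 0.425 to 0.95 m from the base axis. Payload 3.5 kg.
Tool frame: the origin (TCP) lies midway between the tips of the shut fingers; the grasp point (between the pads) lies 19 mm behind it; y points along the fingers, x is the direction in which the jaws open and shut, and the axes are right-handed (so a half turn about y gives the same grasp; the last joint's range is limited). The gripper opens to 85 mm and grips with 20 to 120 N. Pads are 22 mm wide; open, the fingers measure 114 mm over their backs; the gripper's body (76 mm by 85 mm) begins 54 mm behind the grasp point. The pads swing forward as they close: fully open they stand 13 mm farther back than shut.
Start: joints at [-1.251, 0.286, 1.577, -0, 1.279, -0.15], TCP at [0.306, -0.602, 0.231] pointing down, gripper open.
Joint ranges: [-2.77, 2.77], [-0.9, 2.22], [0.21, 2.48], [-1.53, 4.67], [0.24, 2.81], [-2.84, 2.84]. Speed limits (rad/s): [2.79, 2.79, 3.14, 3.14, 3.14, 3.14].

## Interface

Orientations are given as a unit quaternion [x, y, z, w].
In Python, from plant import ctrl, viewer gives the robot as it stands.
- The arm moves only by the tool step_arm, never from a script. Its argument "rows" is a list of rows, each a list of 3 entries, a list of its own where there are three numbers: the turn, a rotation vector about the tool's x, y, z in degrees, then the shift along the tool's x, y, z in mm, then the closure, from 0 (fully open) to 1 (shut). A call has 1 to 10 rows; each row is the pose to reach, as a shift and turn from the pose commanded when the call began, along the tool's axes at that moment; what a row does not reach only later rows make up. A row lasts 1/12 s, in which the tool goes at most 41.7 mm and 7.16 degrees, less where a joint would pass 70% of its speed; a pose out of reach is approached as far as the arm can. A call with a gripper value outside its range is refused whole. The fingers move at their own pace and stop on an object; "newtons" is the grip in N (left out, the last holds). Time passes only in rows, so rows that repeat a pose let the fingers close. It gives the time, the measured TCP pose, the force and the opening at its end, in the units of the state.
- ctrl.get_state(): the state, without advancing time (a new reading comes with each control period).
- viewer.read_camera(name): name is "scene" or "top" or "wrist"; returns (picture, depth): 400x640x3 uint8, red, green, blue; 400x640 float32, m along the optical axis (not along the pixel's ray), 0 where there is no reading.
- viewer.calibration(name): a dict with "K" (3x3 intrinsics, pixels), "R" (3x3) and "t" (3): a world point X has camera coordinates R X + t. Camera axes: x right, y down, z forward; pixel columns grow to the right and rows downward; lengths in m; the calibration is good to about 2 mm. A picture is of the moment at which its call begins: read the wrist's pose just before it. calibration takes no time and is no camera call; for the wrist camera it gives the pose at the moment of the call.
- ctrl.sign_off(): hands the job in, once; it reports no verdict.
The state is a dict: "time": time; "qpos": joint angles; "dq": joint speeds; "joint_efforts": joint torques, N m; "eef_pos": TCP position; "tcp_rot": TCP orientation; "contact_force": force on the tool from outside, world axes, zero at the start; "wrist_torque": the same for the moment, N m; "opening": opening from 0.0 (shut) to 1.0 (fully open).
Only numpy, scipy, OpenCV 4.12 (cv2) and the standard library are available. Lean on these libraries where they do the work, as an engineer would, in place of code of your own. Each camera call takes 0.05 s, during which the arm holds its last target.

## Task

On the roller jig, turn the eccentric guide roller by its wing until the gap between roller and rail would take the slim steel gauge freely but not the thick one (wing about parallel to the rail). Then stand the slim gauge upright in that gap, flat along the rail at the scribed line and down on the base plate, and let go of it, with the roller still so set. Leave the thick gauge where it stands.

Things in the scene. Friction and masses are not known exactly. Their poses are not given: they have to be found in the camera images.
- jig: Fixed jig (mm): aluminium base plate, x -85..85, y -32..108, top z 12; grey rail x -75..75, y -24..0, z 12..36; facing it a white nylon roller on an upright eccentric bolt at x -14, y 56: disc radius 30, z 13..34, centre 14 off the bolt. Origin: on the worktop below the black line scribed across the rail, in the rail's working face. x along the rail, y from that face towards the roller, z up.
- eccentric (a joint): Roller angle about the bolt, rad, anticlockwise from above, stops 0 and 2.6, stays where left (0.15 N m friction). Turned by a dark upright wing, 46 long, 12 thick, z 34..70 mm, centred on the bolt, in line with the roller's offset. 0: offset points at the rail; 1.57: wing parallel to rail, roller centre opposite the scribed line. Gap to rail 26 - 14 cos(angle) mm. Starts 0.15..0.65, too tight.
- slim_gauge: Loose slim steel gauge, 0.2 to 0.4 kg, standing on the worktop: a block 50 mm wide (its x), 18 mm thick (its y), 40 mm high, with a dark square handle post 16 x 16 mm rising from the middle of its top, z 40 to 80 mm. Origin: centre of its underside; z up.
- thick_gauge: Loose thick steel gauge, the same shape as the slim one but 34 mm thick (its y); 50 mm wide, block 40 mm high, handle post 16 x 16 mm up to 80 mm. Origin: centre of its underside. Not to be moved.

How it is judged:
On the way:
1. the roller is set (angle 1.0 to 2.14 rad, gap about 18.5 to 33.5 mm) while the slim gauge is still out of the gap (value of joint eccentric between 1 and 2.14 rad and horizontal distance between slim_gauge and jig above 0.08 m), for 0.2 s.
At the end, for the whole second after the job is handed in: Eccentric at 1.0 to 2.14 rad. Slim gauge at rest between rail and roller, centre within 20 mm of the scribed line and 4 to 28 mm out from the rail face, underside within 5 mm of the plate, upright within 10 deg, along the rail within 15 deg. Thick gauge within 20 mm of its start (value of joint eccentric between 1 and 2.14 rad and x of slim_gauge in the frame of jig between -0.02 and 0.02 m and y of slim_gauge in the frame of jig between 0.004 and 0.028 m and z of slim_gauge in the frame of jig between 0.008 and 0.017 m and angle between slim_gauge's own z axis and vertical below 0.17 rad and angle between the x axis of slim_gauge and the x axis of jig, either way round below 0.26 rad and linear speed of slim_gauge below 0.02 m/s and distance of thick_gauge from where it was at the start of the episode below 0.02 m); the robot touches nothing.
It fails at once if the thick gauge is moved by more than 20 mm or knocked over (distance of thick_gauge from where it was at the start of the episode above 0.02 m or angle between thick_gauge's own z axis and vertical above 0.5 rad).
It also fails if it takes over 53 s, if anything falls off the work surface, if the arm or the gripper's body presses on something with over 40 N, if the wrist force passes 120 N, or if a joint passes its speed limit or range.

## Working session

There is one attempt and no reset: what is moved stays moved. The work goes in short steps, Python scripts to look and compute and a tool call to move; the robot and the scene stay as the last step left them, time stands still between calls to the robot, and variables do not carry over. Pictures are saved under pics/ and viewed, and the job is handed in when it is done.

Besides the shell and the picture viewer there is one more tool, called after "Emit:" by a JSON object that holds its "api" and its "payload", one argument or row to a line. step_arm: Moves the arm, as the interface text tells. Its arguments: {"type":"object","properties":{"rows":{"type":"array"},"newtons":{"type":"number"}},"required":["rows"]}

```bash
mkdir -p pics; ls; python3 - <<'E'
from plant import ctrl, viewer
import cv2,numpy as np
s=ctrl.get_state();print(s)
for n in ["scene","top"]:
    im,d=viewer.read_camera(n);c=viewer.calibration(n)
    print(n,c)
    cv2.imwrite(f"pics/{n}0.png",im[:,:,::-1]);np.savez(f"{n}0.npz",im=im,d=d,**c)
E
```

```text
pics
{'time': 0.0, 'qpos': array([-1.25096627e+00,  2.87196818e-01,  1.57820457e+00,  4.21438355e-05,
        1.27860956e+00, -1.50008840e-01]), 'dq': array([-2.54750990e-04, -1.01853705e-03, -8.65009111e-05, -5.38889757e-04,
        5.33634922e-05,  1.14975822e-03]), 'joint_efforts': array([-8.79395557e-04, -4.05988812e+01, -2.92625087e+01, -2.25495460e-04,
        5.82819484e-03, -3.12350934e-06]), 'eef_pos': array([ 0.30541839, -0.60119932,  0.22991149]), 'tcp_rot': array([-0.60208415,  0.3705321 , -0.36924315,  0.6032082 ]), 'contact_force': array([ 0.55510657, -0.41000709,  1.15494272]), 'wrist_torque': array([ 0.02463727, -0.02091024,  0.01854016]), 'opening': 1.0016697050503918}
scene {'K': array([[411.5178306 ,   0.        , 319.97677088],
       [  0.        , 411.5178306 , 202.43990498],
       [  0.        ,   0.        ,   1.        ]]), 'R': array([[-0.1231663 ,  0.99236301,  0.00676111],
       [ 0.70581403,  0.0923867 , -0.70234697],
       [-0.69760779, -0.08173339, -0.71180266]]), 't': array([ 0.07954382, -0.31383783,  1.15027221])}
top {'K': array([[457.98803194,   0.        , 326.3850073 ],
       [  0.        , 457.98803194, 205.5522883 ],
       [  0.        ,   0.        ,   1.        ]]), 'R': array([[ 0.02623475, -0.99956657, -0.01335717],
       [-0.99533538, -0.0248781 , -0.09321242],
       [ 0.09283971,  0.01574026, -0.99555664]]), 't': array([-0.01198045,  0.50732951,  1.12203352])}
```

View pics/scene0.png

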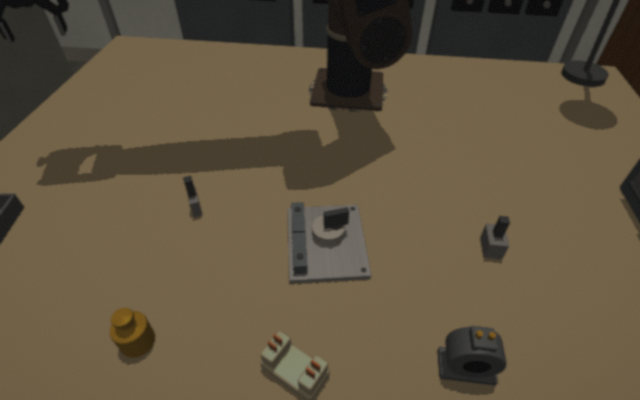

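View pics/top0.png

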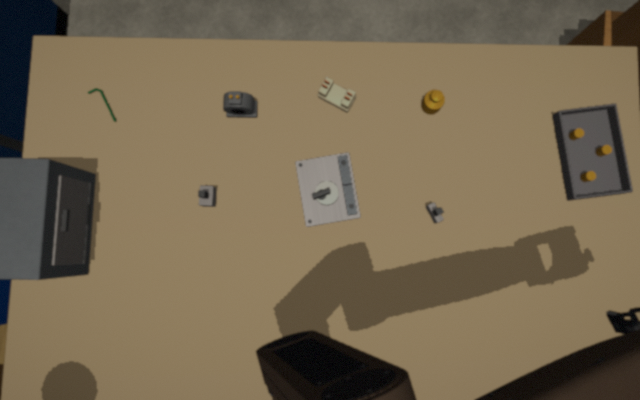

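The scene view shows the jig at about (328,240) and two gauges, a thin one at (192,195) and a thicker one at (495,238). In the top view these are the jig at (328,190), the slim gauge at (435,211) and the thick gauge at (206,195). Next I measure their poses from depth.

```bash
cat > h.py <<'E'
import numpy as np,cv2
from scipy.spatial.transform import Rotation as Ro
def cloud(d,K,R,t):
    v,u=np.mgrid[:d.shape[0],:d.shape[1]]
    P=np.stack([(u-K[0,2])/K[0,0]*d,(v-K[1,2])/K[1,1]*d,d],-1)
    return (P-t)@R
E
python3 - <<'E'
from h import *
for n,boxes in [("top",dict(jig=(290,370,145,235),slim=(415,455,190,230),thick=(190,225,175,215))),("scene",dict(jig=(280,375,195,285),slim=(175,210,170,220),thick=(475,515,210,265)))]:
    z=np.load(n+"0.npz");X=cloud(z['d'],z['K'],z['R'],z['t'])
    for k,(a,b,c,e) in boxes.items():
        im=z['im'][c:e,a:b];P=X[c:e,a:b].reshape(-1,3)
        cv2.imwrite(f"pics/{n}_{k}.png",cv2.resize(im[:,:,::-1],None,fx=6,fy=6,interpolation=cv2.INTER_CUBIC))
        print(n,k,"table z",np.percentile(P[:,2],[2,10,50,90,99]).round(4))
        for lo,hi in [(.006,.018),(.03,.045),(.036,.044),(.055,.09)]:
            m=(P[:,2]>lo)&(P[:,2]<hi)
            if m.sum()>5:
                r=cv2.minAreaRect((P[m,:2]*1000).astype(np.float32));print(lo,hi,m.sum(),P[m].mean(0).round(4),r)
E
```

```text
top jig table z [-0.0037 -0.0018  0.0078  0.0348  0.0697]
0.006 0.018 2582 [0.5495 0.0103 0.012 ] ((550.5992431640625, -3.5333938598632812), (223.3494110107422, 199.40399169921875), 4.695407390594482)
0.03 0.045 926 [ 0.5524 -0.031   0.0356] ((553.8256225585938, -11.100502014160156), (150.01353454589844, 101.65792846679688), 11.053265571594238)
0.036 0.044 398 [ 0.5537 -0.0394  0.0377] ((554.681640625, -14.955657958984375), (148.7362060546875, 93.24388122558594), 11.412699699401855)
0.055 0.09 106 [0.5336 0.0142 0.069 ] ((534.10205078125, 14.722711563110352), (12.29107666015625, 45.06197738647461), 22.437891006469727)
top slim table z [-0.0041 -0.0023  0.0008  0.0385  0.0829]
0.006 0.018 29 [ 0.4923 -0.2634  0.0105] ((502.6424560546875, -273.8065185546875), (79.23270416259766, 96.03269958496094), 3.1302311420440674)
0.03 0.045 119 [ 0.4963 -0.2656  0.0394] ((496.4371643066406, -267.0789489746094), (49.63880920410156, 18.664920806884766), 29.73004722595215)
0.036 0.044 101 [ 0.497  -0.2658  0.0401] ((496.80206298828125, -267.3042907714844), (49.18058776855469, 17.708572387695312), 29.
[... 1936 characters left out ...]
, -268.405029296875), (18.167978286743164, 15.821317672729492), 28.10911750793457)
scene thick table z [0.0002 0.0011 0.0033 0.0544 0.0826]
0.006 0.018 136 [0.542  0.2929 0.0121] ((534.4178466796875, 288.5321350097656), (57.886539459228516, 27.525896072387695), 32.24966049194336)
0.03 0.045 402 [0.5362 0.2955 0.04  ] ((527.1206665039062, 298.7401123046875), (52.009925842285156, 34.566368103027344), 0.521107017993927)
0.036 0.044 319 [0.5353 0.296  0.0413] ((527.1206665039062, 298.7401123046875), (52.009925842285156, 34.566368103027344), 0.521107017993927)
0.055 0.09 212 [0.5304 0.2982 0.0721] ((527.3134155273438, 298.995849609375), (17.900447845458984, 16.654096603393555), 6.723647117614746)
```

```bash
python3 - <<'E'
from h import *
for n,dz,box in [("top",-.0005,(290,370,145,235)),("scene",.0015,(280,375,195,285))]:
    z=np.load(n+"0.npz");X=cloud(z['d'],z['K'],z['R'],z['t'])
    a,b,c,e=box;P=X[c:e,a:b].reshape(-1,3)
    yaw=np.radians(10.5);bolt=np.array([.5355,.014])
    for it in range(3):
        R=np.array([[np.cos(yaw),-np.sin(yaw)],[np.sin(yaw),np.cos(yaw)]])
        O=bolt-R@[-.014,.056]
        J=(P[:,:2]-O)@R
        m=(abs(P[:,2]-.036-dz)<.004)&(J[:,1]<.003)&(J[:,1]>-.05)
        r=cv2.minAreaRect((P[m,:2]*1000).astype(np.float32))
        ang=r[2] if r[1][0]>r[1][1] else r[2]-90
        C=np.array(r[0])/1000
        yaw=np.radians(ang); R=np.array([[np.cos(yaw),-np.sin(yaw)],[np.sin(yaw),np.cos(yaw)]])
        O=C+R@[0,.012]; bolt=O+R@[-.014,.056]
        print(n,m.sum(),r,"O",O.round(4),"bolt",bolt.round(4))
    mj=(P[:,2]>.009)&(P[:,2]<.02);
    J=(P[:,:2]-O)@R
    print("plate in J",np.percentile(J[mj],[0.3,1,99,99.7],axis=0).round(4).tolist())
    w=P[:,2]>.06;Q=P[w,:2]; r=cv2.minAreaRect((Q*1000).astype(np.float32));print("wing",r)
    ed=P[(abs(P[:,2]-.034-dz)<.004)&(J[:,1]>.003)]
    print('roller c',((ed.max(0)+ed.min(0))/2).round(4))
E
```

```text
top 530 ((561.2694702148438, -49.190460205078125), (150.00643920898438, 24.149049758911133), 11.174562454223633) O [ 0.5589 -0.0374] bolt [0.5344 0.0148]
top 530 ((561.2694702148438, -49.190460205078125), (150.00643920898438, 24.149049758911133), 11.174562454223633) O [ 0.5589 -0.0374] bolt [0.5344 0.0148]
top 530 ((561.2694702148438, -49.190460205078125), (150.00643920898438, 24.149049758911133), 11.174562454223633) O [ 0.5589 -0.0374] bolt [0.5344 0.0148]
plate in J [[-0.0848, -0.0315], [-0.0841, -0.0307], [0.083, 0.1069], [0.0844, 0.1078]]
wing ((474.843017578125, -10.331085205078125), (141.0432586669922, 45.08735656738281), 22.907089233398438)
roller c [0.5392 0.0036 0.0335]
scene 873 ((563.1357421875, -50.42879867553711), (151.716552734375, 24.101707458496094), 11.288837432861328) O [ 0.5608 -0.0387] bolt [0.5361 0.0135]
scene 873 ((563.1357421875, -50.42879867553711), (151.716552734375, 24.101707458496094), 11.288837432861328) O [ 0.5608 -0.0387] bolt [0.5361 0.0135]
scene 873 ((563.1357421875, -50.42879867553711), (151.716552734375, 24.101707458496094), 11.288837432861328) O [ 0.5608 -0.0387] bolt [0.5361 0.0135]
plate in J [[-0.0839, -0.0317], [-0.0824, -0.0311], [0.0849, 0.1068], [0.0855, 0.1074]]
wing ((778.5035400390625, 17.786849975585938), (511.28778076171875, 44.112648010253906), 0.9488903880119324)
roller c [0.5433 0.0034 0.0355]
```

View pics/top_jig.png

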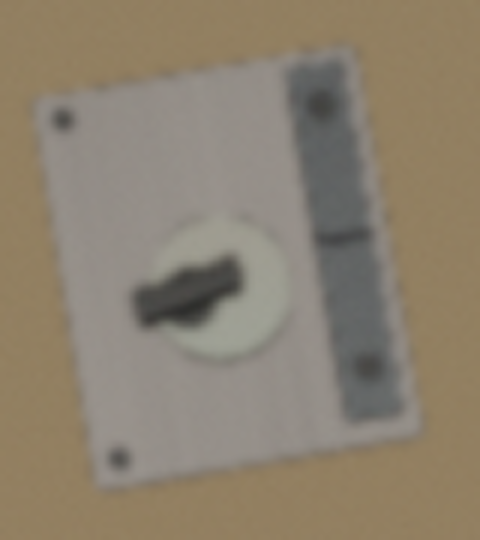

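View pics/scene_jig.png

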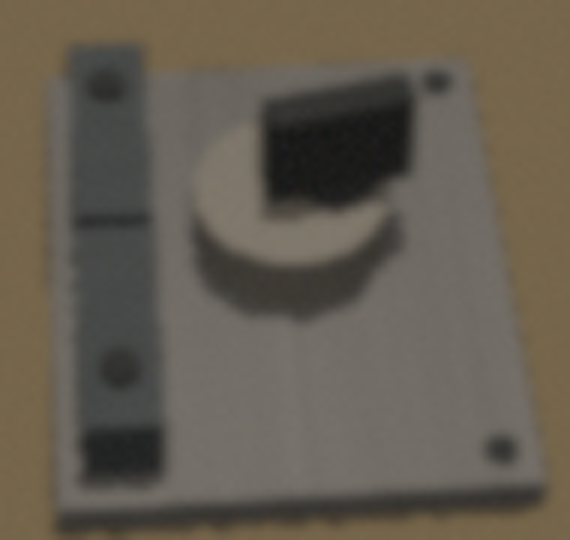

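The depth fits agree between cameras. The jig yaw is about 11.2°, with its origin near (0.560, -0.038) and the bolt near (0.535, 0.014). The wing axis is about 112°, so the eccentric starts near 0.2 rad. Next I move the wrist camera over the jig.

```bash
cat >> h.py <<'E'
def plan(s,pos,yaw):
    """tool shift (mm) and turn (deg) to tool-down with jaw axis at world yaw deg (mod 180)"""
    R0=Ro.from_quat(s['tcp_rot']);M=R0.as_matrix()
    best=None
    for y in (yaw,yaw+180):
        x=np.array([np.cos(np.radians(y)),np.sin(np.radians(y)),0]);yy=np.array([0,0,-1.])
        T=np.stack([x,yy,np.cross(x,yy)],1)
        rv=(R0.inv()*Ro.from_matrix(T)).as_rotvec(degrees=True)
        print("turn",rv.round(1))
    print("shift",(M.T@(np.array(pos)-s['eef_pos'])*1000).round(1), "jaw yaw now",np.degrees(np.arctan2(M[1,0],M[0,0])).round(1),"axis",M[:,1].round(3))
E
python3 - <<'E'
from h import *; from plant import ctrl
s=ctrl.get_state();plan(s,[.535,.014,.2],22.3)
E
```

```text
turn [ -0.1 -85.4  -0.1]
turn [ 0.1 94.6 -0.1]
shift [-444.6   31.1  483.3] jaw yaw now -63.1 axis [-0.001  0.002 -1.   ]
```

Emit:
{"api": "step_arm", "payload": {
  "rows": [
    [[0,-85.4,0],[-444,0,483],0],
    [[0,-85.4,0],[-444,0,483],0],
    [[0,-85.4,0],[-444,0,483],0],
    [[0,-85.4,0],[-444,0,483],0],
    [[0,-85.4,0],[-444,0,483],0],
    [[0,-85.4,0],[-444,0,483],0],
    [[0,-85.4,0],[-444,0,483],0],
    [[0,-85.4,0],[-444,0,483],0],
    [[0,-85.4,0],[-444,0,483],0],
    [[0,-85.4,0],[-444,0,483],0]
  ],
  "newtons": 50
}}

```text
time: 0.93
eef_pos: [0.4514, -0.2094, 0.2309]
tcp_rot: [-0.705, -0.055, 0.055, 0.705]
contact_force: [0.4, 0.3, 0.5]
opening: 0.998
```

```bash
python3 - <<'E'
from h import *; from plant import ctrl
s=ctrl.get_state();plan(s,[.535,.014,.2],22.3);print(s['eef_pos'])
E
```

```text
turn [ -0.  -13.4  -0. ]
turn [  0.  166.6  -0. ]
shift [117.   31.  207.8] jaw yaw now 8.9 axis [-0.  0. -1.]
[ 0.45143897 -0.20939543  0.23094931]
```

Emit:
{"api": "step_arm", "payload": {
  "rows": [
    [[0,-13.4,0],[117,10,208],0.4],
    [[0,-13.4,0],[117,10,208],0.4],
    [[0,-13.4,0],[117,10,208],0.4],
    [[0,-13.4,0],[117,10,208],0.4],
    [[0,-13.4,0],[117,10,208],0.4],
    [[0,-13.4,0],[117,10,208],0.4],
    [[0,-13.4,0],[117,10,208],0.4],
    [[0,-13.4,0],[117,10,208],0.4],
    [[0,-13.4,0],[117,10,208],0.4]
  ]
}}

```text
time: 1.68
eef_pos: [0.5359, 0.0113, 0.2209]
tcp_rot: [0.694, 0.134, -0.135, -0.694]
contact_force: [0.6, 0.0, 1.0]
opening: 0.602
```

```bash
cat > look.py <<'E'
import sys
from h import *; from plant import ctrl,viewer
n,o=sys.argv[1],sys.argv[2]
s=ctrl.get_state();c=viewer.calibration(n);im,d=viewer.read_camera(n)
cv2.imwrite(f"pics/{o}.png",im[:,:,::-1]);np.savez(o+".npz",im=im,d=d,**c)
print(s['time'],s['eef_pos'].round(4),s['contact_force'].round(1))
E
python3 look.py wrist w1; python3 -c "
from h import *;from plant import ctrl
plan(ctrl.get_state(),[.535,.014,.046],22.3)"
```

```text
1.6833 [0.5359 0.0113 0.2209] [0.6 0.  1. ]
turn [-0.  -0.4 -0. ]
turn [ 1.000e-01  1.796e+02 -0.000e+00]
shift [  0.5 175.    3.4] jaw yaw now 21.9 axis [-0.001 -0.    -1.   ]
```

View pics/w1.png

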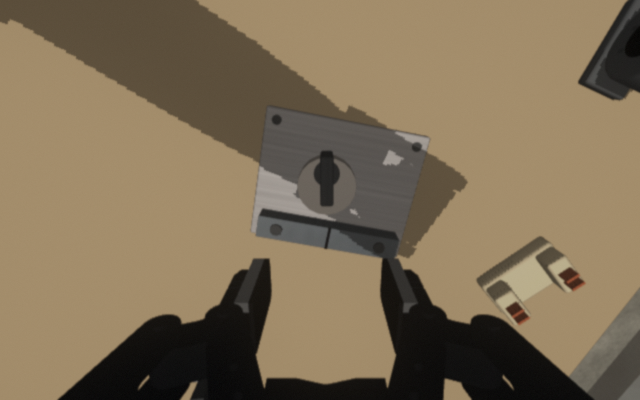

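The wrist view shows the jig ahead of the fingers, with the wing at (327,180) vertical in the image and so square to the jaws. The scribe is at (327,235). Next I refine with this depth.

```bash
cat > fit.py <<'E'
import sys
from h import *
z=np.load(sys.argv[1]+".npz");X=cloud(z['d'],z['K'],z['R'],z['t']);P=X.reshape(-1,3)
P=P[(z['d'].ravel()>0)]
yaw=np.radians(11.2);O=np.array([.560,-.038])
f=lambda y:np.array([[np.cos(y),-np.sin(y)],[np.sin(y),np.cos(y)]])
near=np.linalg.norm(P[:,:2]-O,axis=1)<.25
print("table",np.median(P[near&(P[:,2]<.006)&(P[:,2]>-.006),2]))
for it in range(2):
    J=(P[:,:2]-O)@f(yaw)
    m=(abs(P[:,2]-.036)<.003)&(J[:,1]<.004)&(J[:,1]>-.03)&(abs(J[:,0])<.085)
    r=cv2.minAreaRect((P[m,:2]*1000).astype(np.float32));ang=r[2] if r[1][0]>r[1][1] else r[2]-90
    yaw=np.radians(ang);O=np.array(r[0])/1000+f(yaw)@[0,.012]
print("rail",m.sum(),P[m,2].mean(),r,"O",O.round(4),"yaw",ang,"bolt",(O+f(yaw)@[-.014,.056]).round(4))
J=(P[:,:2]-O)@f(yaw)
w=(abs(P[:,2]-.070)<.004)&(np.linalg.norm(J-[-.014,.056],axis=1)<.03)
if w.sum()>5:
    r=cv2.minAreaRect((P[w,:2]*1000).astype(np.float32));print("wing",w.sum(),P[w,2].mean(),r)
    a=r[2] if r[1][0]>r[1][1] else r[2]-90
    e=np.radians((a-ang-90+30)%180-30);print("eccentric",e)
E
python3 fit.py w1
```

```text
table -0.0011517895527083932
rail 2991 0.035031253706004725 ((561.7327880859375, -47.63976287841797), (149.90939331054688, 24.590553283691406), 11.105245590209961) O [ 0.5594 -0.0359] yaw 11.105245590209961 bolt [0.5349 0.0164]
wing 682 0.06856997972922638 ((534.7017211914062, 16.453393936157227), (11.931035995483398, 45.25438690185547), 22.31756591796875)
eccentric 0.19569190650768062
```

Emit:
{"api": "step_arm", "payload": {
  "rows": [
    [[0,-0.4,0],[1,30,4],0.4],
    [[0,-0.4,0],[1,65,4],0.4],
    [[0,-0.4,0],[1,100,4],0.4],
    [[0,-0.4,0],[1,130,4],0.4],
    [[0,-0.4,0],[1,155,4],0.4],
    [[0,-0.4,0],[1,168,4],0.4],
    [[0,-0.4,0],[1,173,4],0.4],
    [[0,-0.4,0],[1,173,4],0.4]
  ]
}}

```text
time: 2.4
eef_pos: [0.5345, 0.0145, 0.047]
tcp_rot: [-0.694, -0.135, 0.137, 0.694]
contact_force: [-0.5, 0.0, -0.1]
opening: 0.599
```

```bash
python3 look.py wrist w2; python3 -c "
from h import *;from plant import ctrl
plan(ctrl.get_state(),[.535,.015,.046],22.3)"
```

```text
2.4 [0.5345 0.0145 0.047 ] [-0.5  0.  -0.1]
turn [-0.  -0.1 -0. ]
turn [  0.  179.9  -0. ]
shift [-0.5  2.5  0.7] jaw yaw now 22.2 axis [-0. -0. -1.]
```

View pics/w2.png

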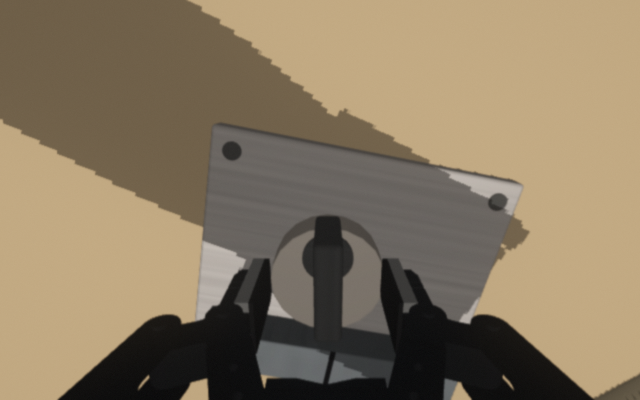

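The wing stands centred between the fingers at about (328,285), so I close on it.

Emit:
{"api": "step_arm", "payload": {
  "rows": [
    [[0,0,0],[0,1,0.5],1],
    [[0,0,0],[0,1,0.5],1],
    [[0,0,0],[0,1,0.5],1],
    [[0,0,0],[0,1,0.5],1],
    [[0,0,0],[0,1,0.5],1],
    [[0,0,0],[0,1,0.5],1],
    [[0,0,0],[0,1,0.5],1],
    [[0,0,0],[0,1,0.5],1]
  ],
  "newtons": 40
}}

```text
time: 3.12
eef_pos: [0.5351, 0.0153, 0.0488]
tcp_rot: [0.694, 0.136, -0.138, -0.693]
contact_force: [-5.5, -2.8, 6.7]
opening: 0.13
```

Emit:
{"api": "step_arm", "payload": {
  "rows": [
    [[0,-4,0],[0,0,0],1],
    [[0,-8,0],[0,0,0],1],
    [[0,-13,0],[0,0,0],1],
    [[0,-18,0],[0,0,0],1],
    [[0,-23,0],[0,0,0],1],
    [[0,-28,0],[0,0,0],1],
    [[0,-33,0],[0,0,0],1],
    [[0,-37,0],[0,0,0],1],
    [[0,-40,0],[0,0,0],1],
    [[0,-40,0],[0,0,0],1]
  ]
}}

```text
time: 3.95
eef_pos: [0.5356, 0.0157, 0.0489]
tcp_rot: [0.605, 0.366, -0.367, -0.604]
contact_force: [-3.6, -1.1, 4.6]
opening: 0.128
```

Emit:
{"api": "step_arm", "payload": {
  "rows": [
    [[0,-4,0],[0,0,0],1],
    [[0,-9,0],[0,0,0],1],
    [[0,-14,0],[0,0,0],1],
    [[0,-19,0],[0,0,0],1],
    [[0,-24,0],[0,0,0],1],
    [[0,-29,0],[0,0,0],1],
    [[0,-34,0],[0,0,0],1],
    [[0,-39,0],[0,0,0],1],
    [[0,-42,0],[0,0,0],1],
    [[0,-42,0],[0,0,0],1]
  ]
}}

```text
time: 4.78
eef_pos: [0.5357, 0.0164, 0.0489]
tcp_rot: [0.433, 0.559, -0.559, -0.433]
contact_force: [-2.4, -0.0, 4.9]
opening: 0.129
```

Emit:
{"api": "step_arm", "payload": {
  "rows": [
    [[0,0,0],[0,0,0],0.4],
    [[0,0,0],[0,0,0],0.4],
    [[0,0,0],[0,0,0],0.4],
    [[0,0,0],[0,0,0],0.4],
    [[0,0,0],[0,-20,0],0.4],
    [[0,0,0],[0,-60,0],0.4],
    [[0,0,0],[0,-100,0],0.4],
    [[0,0,0],[0,-140,0],0.4],
    [[0,0,0],[0,-140,0],0.4]
  ]
}}

```text
time: 5.53
eef_pos: [0.5408, 0.0153, 0.1974]
tcp_rot: [0.439, 0.561, -0.556, -0.428]
contact_force: [1.2, 0.7, 2.1]
opening: 0.601
```

```bash
python3 look.py wrist w3; python3 fit.py w3;python3 look.py top t3; python3 fit.py t3; python3 -c "
from h import *;from plant import ctrl
plan(ctrl.get_state(),[.498,-.2675,.18],28.7)"
```

```text
5.5333 [0.5408 0.0153 0.1974] [1.2 0.7 2.1]
table -0.0011603361499494401
rail 4014 0.03500459108030972 ((561.5355834960938, -48.17466735839844), (149.73977661132812, 24.153743743896484), 11.08975887298584) O [ 0.5592 -0.0364] yaw 11.08975887298584 bolt [0.5347 0.0159]
wing 742 0.0686211448705217 ((534.0094604492188, 15.546449661254883), (45.193359375, 11.376361846923828), 14.902703285217285)
eccentric 1.6373447609838552
5.5833 [0.5391 0.0155 0.1936] [-0.4  1.3 -0.6]
table 8.470594399410399e-05
rail 250 0.03607813833070388 ((561.391357421875, -49.21394729614258), (149.9862518310547, 24.19987678527832), 11.099528312683105) O [ 0.5591 -0.0374] yaw 11.099528312683105 bolt [0.5346 0.0148]
wing 30 0.06958695519350551 ((523.475830078125, 12.571584701538086), (14.783848762512207, 12.024297714233398), 1.930293321609497)
eccentric 1.4107629863115894
turn [ 0.4 75.6  0.1]
turn [ 1.000e-01 -1.044e+02 -4.000e-01]
shift [-264.8   10.2  108.1] jaw yaw now 104.3 axis [ 0.006 -0.001 -1.   ]
```

View pics/w3.png

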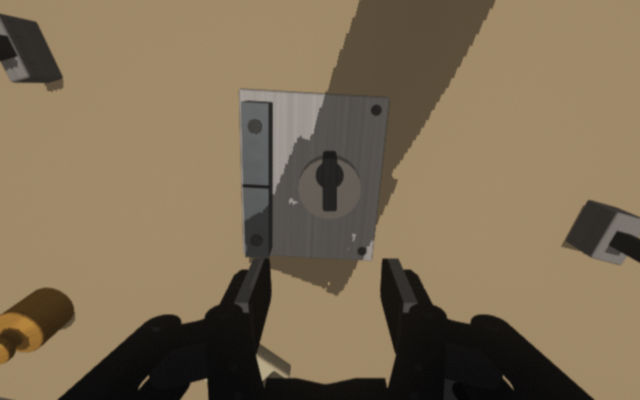

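The picture shows the wing at (330,180) parallel to the rail and the roller clear of it, with the eccentric at about 1.64 rad. I go on to the slim gauge.

Emit:
{"api": "step_arm", "payload": {
  "rows": [
    [[0.4,75.6,0],[-265,0,108],0.4],
    [[0.4,75.6,0],[-265,0,108],0.4],
    [[0.4,75.6,0],[-265,0,108],0.4],
    [[0.4,75.6,0],[-265,0,108],0.4],
    [[0.4,75.6,0],[-265,0,108],0.4],
    [[0.4,75.6,0],[-265,0,108],0.4],
    [[0.4,75.6,0],[-265,0,108],0.4],
    [[0.4,75.6,0],[-265,0,108],0.4],
    [[0.4,75.6,0],[-265,0,108],0.4],
    [[0.4,75.6,0],[-265,0,108],0.4]
  ]
}}

```text
time: 6.47
eef_pos: [0.4951, -0.2677, 0.1845]
tcp_rot: [-0.677, -0.194, 0.199, 0.682]
contact_force: [-0.0, -0.5, -1.1]
opening: 0.602
```

Emit:
{"api": "step_arm", "payload": {
  "rows": [
    [[0,4,0],[0,0,0],0.4],
    [[0,4,0],[0,0,0],0.4],
    [[0,4,0],[0,0,0],0.4]
  ]
}}

```text
time: 6.72
eef_pos: [0.4957, -0.2669, 0.1853]
tcp_rot: [-0.683, -0.173, 0.178, 0.687]
contact_force: [0.1, 0.4, 0.1]
opening: 0.601
```

```bash
python3 look.py wrist w4; python3 - <<'E'
from h import *;from plant import ctrl
z=np.load("w4.npz");X=cloud(z['d'],z['K'],z['R'],z['t']);P=X[z['d']>0]
P=P[np.linalg.norm(P[:,:2]-[.498,-.2675],axis=1)<.06]
for lo,hi in [(.034,.043),(.07,.086)]:
    m=(P[:,2]>lo)&(P[:,2]<hi);print(m.sum(),cv2.minAreaRect((P[m,:2]*1000).astype(np.float32)))
plan(ctrl.get_state(),[.498,-.2675,.047],28.7)
E
```

```text
6.7167 [ 0.4957 -0.2669  0.1853] [0.1 0.4 0.1]
789 ((497.07757568359375, -266.1123962402344), (49.81007385253906, 17.770809173583984), 28.5977840423584)
459 ((497.0462646484375, -266.0982666015625), (15.599316596984863, 15.975793838500977), 28.8480224609375)
turn [-0.4  0.1 -0.3]
turn [  -0.5 -179.9    0.7]
shift [  2.3 138.7  -2.5] jaw yaw now 28.8 axis [-0.008  0.004 -1.   ]
```

View pics/w4.png

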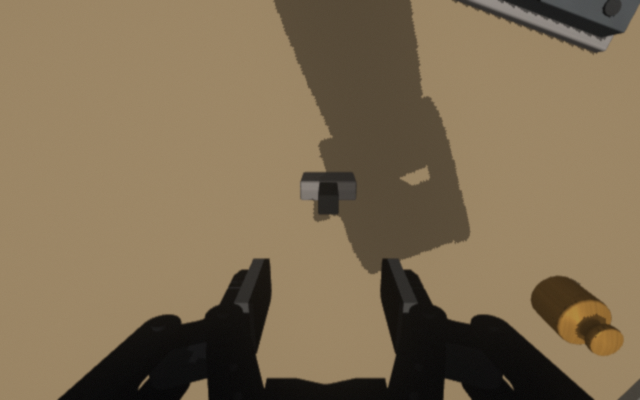

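The gauge is at (328,190) in the picture, square to the jaws, and measures (0.497, -0.266) at 28.7°. I descend.

Emit:
{"api": "step_arm", "payload": {
  "rows": [
    [[-0.4,0,-0.3],[2,30,-1],0.4],
    [[-0.4,0,-0.3],[2,65,-1],0.4],
    [[-0.4,0,-0.3],[2,100,-1],0.4],
    [[-0.4,0,-0.3],[2,122,-1],0.4],
    [[-0.4,0,-0.3],[2,132,-1],0.4],
    [[-0.4,0,-0.3],[2,136,-1],0.4],
    [[-0.4,0,-0.3],[2,137,-1],0.4],
    [[-0.4,0,-0.3],[2,137,-1],0.4]
  ]
}}

```text
time: 7.43
eef_pos: [0.4989, -0.2677, 0.0516]
tcp_rot: [0.686, 0.177, -0.174, -0.684]
contact_force: [-0.6, -0.1, -0.3]
opening: 0.598
```

```bash
python3 look.py wrist w5; python3 -c "
from h import *;from plant import ctrl
plan(ctrl.get_state(),[.4972,-.2663,.047],28.7)"
```

```text
7.4333 [ 0.4989 -0.2677  0.0516] [-0.6 -0.1 -0.3]
turn [0.3 0.  0.2]
turn [   0.2 -180.    -0.5]
shift [-1.   5.2  2.4] jaw yaw now 28.7 axis [ 0.005 -0.003 -1.   ]
```

View pics/w5.png

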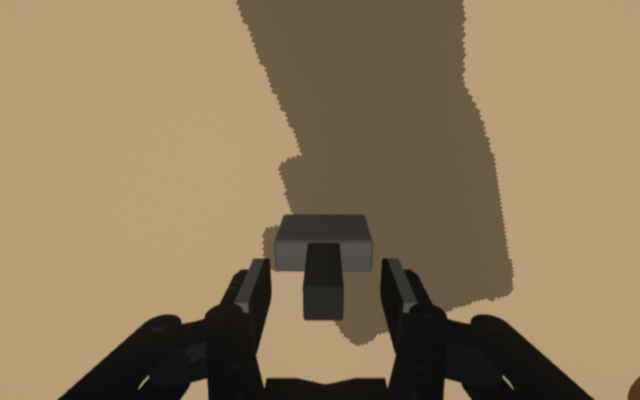

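The post stands between the pads at about (323,280). I make the small correction and close.

Emit:
{"api": "step_arm", "payload": {
  "rows": [
    [[0.3,0,0.2],[-1,4,2],0.4],
    [[0.3,0,0.2],[-1,4,2],0.4],
    [[0.3,0,0.2],[-1,4,2],1],
    [[0.3,0,0.2],[-1,4,2],1],
    [[0.3,0,0.2],[-1,4,2],1],
    [[0.3,0,0.2],[-1,4,2],1],
    [[0.3,0,0.2],[-1,4,2],1],
    [[0.3,0,0.2],[-1,4,2],1],
    [[0.3,0,0.2],[-1,4,2],1],
    [[0.3,0,0.2],[-1,4,2],1]
  ],
  "newtons": 60
}}

```text
time: 8.32
eef_pos: [0.4966, -0.2659, 0.0468]
tcp_rot: [-0.684, -0.175, 0.176, 0.686]
contact_force: [0.7, 0.6, 2.2]
opening: 0.176
```

```bash
python3 -c "
from h import *;from plant import ctrl
s=ctrl.get_state();print(s['eef_pos'],s['contact_force'])
plan(s,[.4972,-.2663,.15],28.7)"
```

```text
[ 0.49656767 -0.26591388  0.04677489] [0.6619362  0.60591456 2.21851975]
turn [-0.1  0.  -0.1]
turn [-1.0e-01 -1.8e+02  2.0e-01]
shift [   0.2 -103.2   -0.4] jaw yaw now 28.7 axis [-0.002  0.001 -1.   ]
```

Emit:
{"api": "step_arm", "payload": {
  "rows": [
    [[0,0,0],[0,-20,0],1],
    [[0,0,0],[0,-50,0],1],
    [[0,0,0],[0,-80,0],1],
    [[0,0,0],[0,-105,0],1],
    [[0,0,0],[0,-113,0],1],
    [[0,0,0],[0,-113,0],1],
    [[0,0,0],[0,-113,0],1]
  ]
}}

```text
time: 8.9
eef_pos: [0.4955, -0.2653, 0.1574]
tcp_rot: [-0.683, -0.174, 0.177, 0.687]
contact_force: [0.8, 0.5, -5.1]
opening: 0.178
```

```bash
python3 -c "
from h import *;from plant import ctrl
s=ctrl.get_state();print(s['eef_pos'],s['contact_force'],s['opening'])
plan(s,[.5567,-.0237,.16],11.1)"
```

```text
[ 0.49550951 -0.26529592  0.15744895] [ 0.7756641   0.50071765 -5.08008634] 0.17820559104431805
turn [-0.3 17.6 -0.2]
turn [  -0.4 -162.4    0.4]
shift [169.7  -2.1 182.5] jaw yaw now 28.7 axis [-0.006  0.003 -1.   ]
```

The gauge is lifted; its weight shows in the wrist force. I carry it over the gap.

Emit:
{"api": "step_arm", "payload": {
  "rows": [
    [[0,2,0],[12,0,13],1],
    [[0,4,0],[34,0,37],1],
    [[0,7,0],[58,0,62],1],
    [[0,10,0],[82,0,88],1],
    [[0,13,0],[106,0,114],1],
    [[0,15,0],[130,0,140],1],
    [[-0.3,17,-0.2],[150,0,162],1],
    [[-0.3,17.6,-0.2],[163,0,176],1],
    [[-0.3,17.6,-0.2],[169,0,182],1],
    [[-0.3,17.6,-0.2],[170,0,182],1]
  ]
}}

```text
time: 9.73
eef_pos: [0.5566, -0.0228, 0.1564]
tcp_rot: [0.704, 0.068, -0.071, -0.703]
contact_force: [0.2, 0.2, -4.3]
opening: 0.176
```

Emit:
{"api": "step_arm", "payload": {
  "rows": [
    [[0,0,0],[0,0,0],1],
    [[0,0,0],[0,0,0],1],
    [[0,0,0],[0,0,0],1]
  ]
}}

```text
time: 9.98
eef_pos: [0.5577, -0.0259, 0.1589]
tcp_rot: [0.705, 0.068, -0.068, -0.703]
contact_force: [0.3, 0.4, -3.6]
opening: 0.181
```

```bash
python3 look.py wrist w6;python3 look.py scene s6;python3 look.py top t6; python3 - <<'E'
from h import *;from plant import ctrl
plan(ctrl.get_state(),[.5567,-.0237,.11],11.1)
for n,b in(("s6",(260,400,150,290)),("t6",(270,390,130,240))):
    im=cv2.imread(f"pics/{n}.png");cv2.imwrite(f"pics/{n}c.png",cv2.resize(im[b[2]:b[3],b[0]:b[1]],None,fx=4,fy=4,interpolation=cv2.INTER_CUBIC))
z=np.load("w6.npz");X=cloud(z['d'],z['K'],z['R'],z['t']);P=X[z['d']>0]
P=P[np.linalg.norm(P[:,:2]-[.5567,-.0237],axis=1)<.07]
h=np.histogram(P[:,2],bins=np.arange(-.01,.25,.01));print(h[0])
E
```

```text
9.9833 [ 0.5577 -0.0259  0.1589] [ 0.3  0.4 -3.6]
10.0333 [ 0.5579 -0.0259  0.1592] [-0.  -0.3 -3. ]
10.0833 [ 0.558  -0.0258  0.1594] [ 0.   0.3 -4. ]
turn [ 0.1 -0.1  0.1]
turn [-1.000e-01  1.799e+02  2.000e-01]
shift [-1.  49.5  2.3] jaw yaw now 11.0 axis [ 0.002 -0.002 -1.   ]
[   7  939 7385  577 6644   93  103 1196   42    0    0    0  393  594
  704  972  986  829 1204 1482 2653 3406 8632 6293 9223]
```

View pics/w6.png

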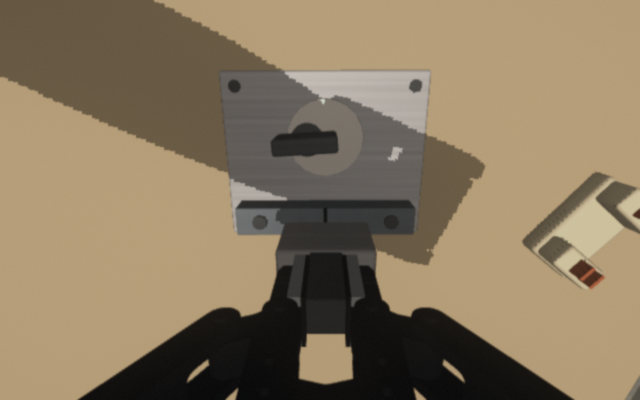

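View pics/s6c.png

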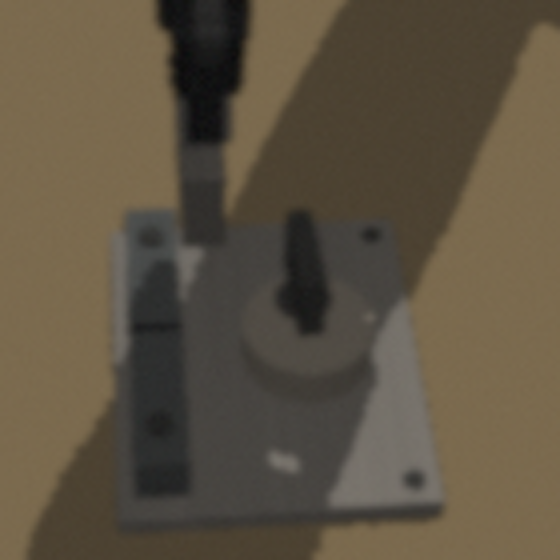

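The gauge hangs over the gap, its block at (325,240) in the wrist view, with the scribe at (325,215) in line with it. I measure the block against the rail in the same wrist frame.

```bash
python3 fit.py w6; python3 - <<'E'
from h import *
z=np.load("w6.npz");X=cloud(z['d'],z['K'],z['R'],z['t'])
r=np.radians(11.1);O=np.array([.5593,-.0362])
J=X.copy();c,s=np.cos(r),np.sin(r)
d=X[...,:2]-O;J[...,0]=c*d[...,0]+s*d[...,1];J[...,1]=-s*d[...,0]+c*d[...,1]
m=(J[...,2]>.10)&(J[...,2]<.158)&(abs(J[...,0])<.04)&(J[...,1]>-.03)
m[:215]=0;m[275:]=0
for row in (225,235,245,252,258,264,270):
    q=m[row];print(row,q.sum(),J[row,q].mean(0).round(4) if q.any() else "", J[row,q,0].min().round(4) if q.any() else '',J[row,q,0].max().round(4) if q.any() else '')
f=m.copy();f[250:]=0
Q=J[f];A=np.c_[Q[:,0],Q[:,2],np.ones(len(Q))]
print("face y=a x+b z+c",np.linalg.lstsq(A,Q[:,1],rcond=None)[0])
E
```

```text
table -0.0011676808468629246
rail 3728 0.03502439278802003 ((561.6314697265625, -47.31749725341797), (150.16921997070312, 24.696269989013672), 11.55833625793457) O [ 0.5592 -0.0356] yaw 11.55833625793457 bolt [0.5343 0.0165]
wing 1169 0.06860961270027127 ((534.7952880859375, 16.191667556762695), (45.7755126953125, 12.132461547851562), 14.881863594055176)
eccentric 1.6288028215902375
225 84 [0.0007 0.0182 0.1181] -0.0234 0.0249
235 88 [0.0007 0.0183 0.1326] -0.0234 0.0247
245 97 [0.0009 0.0183 0.1452] -0.0232 0.0255
252 102 [0.0007 0.0172 0.1507] -0.0243 0.0254
258 63 [0.0007 0.0154 0.1535] -0.0238 0.0249
264 34 [0.0007 0.0107 0.1508] -0.024 0.0253
270 4 [0.0006 0.0067 0.1496] -0.0242 0.0255
face y=a x+b z+c [-0.0012328   0.005562    0.01753165]
```

Emit:
{"api": "step_arm", "payload": {
  "rows": [
    [[0,0,0],[-0.7,10,4],1],
    [[0,0,0],[-0.7,25,4.3],1],
    [[0,0,0],[-0.7,40,4.3],1],
    [[0,0,0],[-0.7,55,4.3],1],
    [[0,0,0],[-0.7,65,4.3],1],
    [[0,0,0],[-0.7,68,4.3],1],
    [[0,0,0],[-0.7,68,4.3],1],
    [[0,0,0],[-0.7,68,4.3],1]
  ]
}}

```text
time: 10.8
eef_pos: [0.5571, -0.0208, 0.0918]
tcp_rot: [0.705, 0.069, -0.068, -0.703]
contact_force: [0.4, -0.3, -2.8]
opening: 0.174
```

```bash
python3 look.py wrist w7; python3 - <<'E'
from h import *
from plant import ctrl
plan(ctrl.get_state(),[.5567,-.0237,.06],11.1)
z=np.load("w7.npz");X=cloud(z['d'],z['K'],z['R'],z['t'])
r=np.radians(11.1);O=np.array([.5593,-.0362])
J=X.copy();c,s=np.cos(r),np.sin(r)
d=X[...,:2]-O;J[...,0]=c*d[...,0]+s*d[...,1];J[...,1]=-s*d[...,0]+c*d[...,1]
for row in range(215,275,8):
    q=(J[row,:,2]>.04)&(J[row,:,2]<.1)&(abs(J[row,:,0])<.04)&(J[row,:,1]<.03)
    if q.any():print(row,q.sum(),J[row,q].mean(0).round(4), J[row,q,0].min().round(4),J[row,q,0].max().round(4))
# rail visible: edges
q=(abs(J[...,2]-.035)<.002)&(abs(J[...,0])<.08)&(J[...,1]<.004)&(J[...,1]>-.03);print("rail y max",[np.percentile(J[q&(abs(J[...,0]-x)<.01),1],99).round(4) if (q&(abs(J[...,0]-x)<.01)).any() else None for x in (-.06,-.045,.045,.06)])
E
```

```text
10.8 [ 0.5571 -0.0208  0.0918] [ 0.4 -0.3 -2.8]
turn [0.2 0.  0.2]
turn [   0.3 -180.    -0.3]
shift [-1.4 32.4 -2.5] jaw yaw now 11.1 axis [ 0.003 -0.003 -1.   ]
223 81 [0.0011 0.0233 0.0478] -0.0227 0.0249
231 87 [0.0013 0.0234 0.06  ] -0.023 0.0253
239 93 [0.0013 0.0235 0.0709] -0.0229 0.0257
247 98 [0.001  0.0235 0.0806] -0.0232 0.0253
255 101 [0.0013 0.023  0.0882] -0.0235 0.026
263 68 [0.001  0.0196 0.0896] -0.0238 0.0254
271 2 [0.001  0.0111 0.0823] -0.0238 0.0259
rail y max [np.float64(0.0003), np.float64(0.0003), np.float64(0.0003), np.float64(0.0004)]
```

View pics/w7.png

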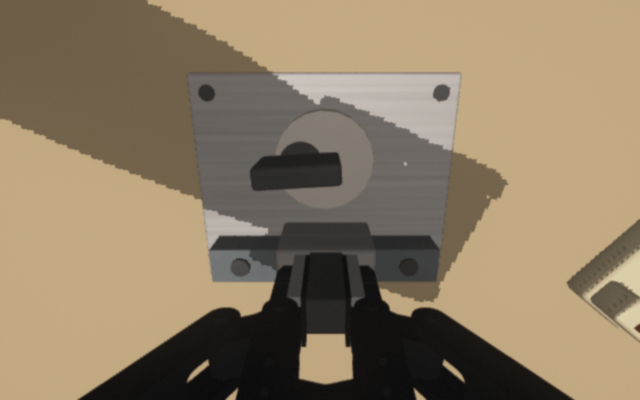

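In the wrist view the block sits over the gap at (325,235), and its roller-side face is 23 mm from the rail face. Gap to the roller is about 27 mm, so both sides are clear. I lower it slowly.

Emit:
{"api": "step_arm", "payload": {
  "rows": [
    [[0.2,0,0.2],[-1,4,-0.6],1],
    [[0.2,0,0.2],[-1,8,-0.6],1],
    [[0.2,0,0.2],[-1,12,-0.6],1],
    [[0.2,0,0.2],[-1,16,-0.6],1],
    [[0.2,0,0.2],[-1,20,-0.6],1],
    [[0.2,0,0.2],[-1,24,-0.6],1],
    [[0.2,0,0.2],[-1,27,-0.6],1],
    [[0.2,0,0.2],[-1,28,-0.6],1],
    [[0.2,0,0.2],[-1,28,-0.6],1]
  ]
}}

```text
time: 11.6
eef_pos: [0.5556, -0.0215, 0.063]
tcp_rot: [-0.703, -0.067, 0.07, 0.704]
contact_force: [-0.9, 0.4, -2.9]
opening: 0.176
```

```bash
python3 -c "
from h import *;from plant import ctrl
s=ctrl.get_state();print(s['eef_pos'],s['contact_force'],s['wrist_torque'])
plan(s,[.5567,-.0215,.059],11.1)"
```

```text
[ 0.55564719 -0.0214776   0.06295186] [-0.9253957   0.41175304 -2.85258473] [-0.00254676 -0.03907549 -0.00966727]
turn [-0.1  0.  -0.2]
turn [-3.0e-01 -1.8e+02  1.0e-01]
shift [ 1.   3.9 -0.2] jaw yaw now 11.1 axis [-0.003  0.001 -1.   ]
```

Free descent with no side load. The last 4–5 mm go down to contact.

Emit:
{"api": "step_arm", "payload": {
  "rows": [
    [[-0.1,0,-0.2],[0.5,2,0],1],
    [[-0.1,0,-0.2],[0.5,3.5,0],1],
    [[-0.1,0,-0.2],[0.5,4.5,0],1],
    [[-0.1,0,-0.2],[0.5,4.5,0],1],
    [[-0.1,0,-0.2],[0.5,4.5,0],1]
  ]
}}

```text
time: 12.02
eef_pos: [0.5565, -0.0215, 0.059]
tcp_rot: [0.704, 0.069, -0.068, -0.704]
contact_force: [-0.6, 0.5, -3.6]
opening: 0.177
```

Emit:
{"api": "step_arm", "payload": {
  "rows": [
    [[0,0,0],[0,0.5,0],1],
    [[0,0,0],[0,1,0],1],
    [[0,0,0],[0,1,0],1],
    [[0,0,0],[0,1,0],1]
  ]
}}

```text
time: 12.35
eef_pos: [0.5566, -0.0215, 0.0588]
tcp_rot: [0.704, 0.069, -0.068, -0.704]
contact_force: [-2.6, 0.1, 2.7]
opening: 0.178
```

It has touched down; the force changed from -3.6 to +2.7 N. I release and withdraw straight up.

Emit:
{"api": "step_arm", "payload": {
  "rows": [
    [[0,0,0],[0,0,0],0.6],
    [[0,0,0],[0,0,0],0.5],
    [[0,0,0],[0,0,0],0.4],
    [[0,0,0],[0,0,0],0.4],
    [[0,0,0],[0,-15,0],0.4],
    [[0,0,0],[0,-45,0],0.4],
    [[0,0,0],[0,-80,0],0.4],
    [[0,0,0],[0,-120,0],0.4],
    [[0,0,0],[0,-140,0],0.4],
    [[0,0,0],[0,-140,0],0.4]
  ]
}}

```text
time: 13.18
eef_pos: [0.5599, -0.0221, 0.2052]
tcp_rot: [0.705, 0.073, -0.064, -0.702]
contact_force: [0.9, 0.6, 0.7]
opening: 0.598
```

```bash
python3 look.py wrist w8; python3 fit.py w8; python3 look.py scene s8; python3 - <<'E'
from h import *
b=(260,400,150,290);im=cv2.imread("pics/s8.png");cv2.imwrite("pics/s8c.png",cv2.resize(im[b[2]:b[3],b[0]:b[1]],None,fx=4,fy=4,interpolation=cv2.INTER_CUBIC))
z=np.load("w8.npz");X=cloud(z['d'],z['K'],z['R'],z['t'])
r=np.radians(11.1);O=np.array([.5592,-.0362]);c,s=np.cos(r),np.sin(r)
P=X[z['d']>0];J=(P[:,:2]-O)@np.array([[c,-s],[s,c]])
for lo,hi in[(.045,.056),(.082,.098)]:
    m=(P[:,2]>lo)&(P[:,2]<hi)&(abs(J[:,0])<.05)&(abs(J[:,1]-.013)<.025)
    print(m.sum(),P[m,2].mean(),cv2.minAreaRect((J[m]*1000).astype(np.float32)))
z=np.load("s8.npz");X=cloud(z['d'],z['K'],z['R'],z['t']);P=X.reshape(-1,3)
m=(P[:,2]>.03)&(P[:,2]<.09)&(np.linalg.norm(P[:,:2]-[.526,.2995],axis=1)<.05);m2=m&(P[:,2]>.036)&(P[:,2]<.044)
print("thick",cv2.minAreaRect((P[m2,:2]*1000).astype(np.float32)))
E
```

```text
13.1833 [ 0.5599 -0.0221  0.2052] [0.9 0.6 0.7]
table -0.001157649143604338
rail 3308 0.03502686092967231 ((561.9664306640625, -47.628570556640625), (149.8678436279297, 24.761554718017578), 11.138484001159668) O [ 0.5596 -0.0359] yaw 11.138484001159668 bolt [0.5351 0.0164]
wing 833 0.06857677526323365 ((534.955078125, 16.181625366210938), (45.87331008911133, 12.172043800354004), 14.547039031982422)
eccentric 1.6302868348181705
13.2333 [ 0.5583 -0.0218  0.2018] [-0.5  0.1 -0.1]
785 0.050573582701458494 ((0.7321128845214844, 14.019684791564941), (18.212326049804688, 49.3149299621582), 89.99896240234375)
443 0.09016923796522265 ((0.761927604675293, 13.841415405273438), (16.03229522705078, 16.545520782470703), 0.35209891200065613)
thick ((527.1448974609375, 299.3768615722656), (34.07884979248047, 50.956390380859375), 89.70977783203125)
```

View pics/w8.png

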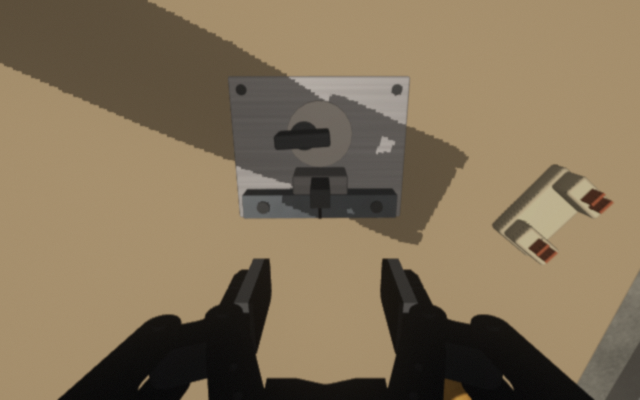

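View pics/s8c.png

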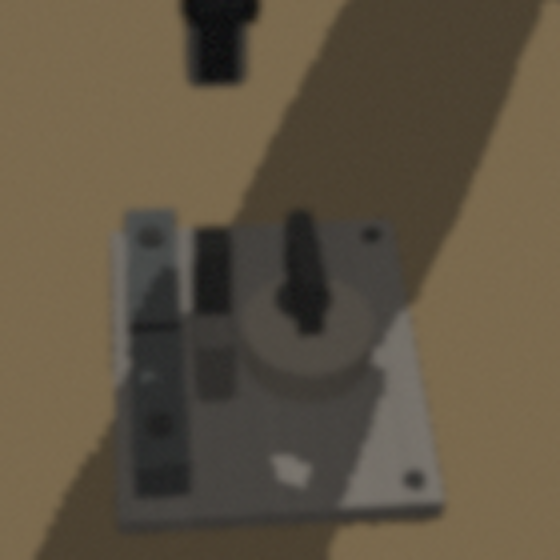

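Both views show the gauge upright in the gap, with its post at (320,190) in the wrist view just by the scribe at (320,212). The gripper is well clear, so I hand in.

```bash
python3 -c "
from plant import ctrl
print(ctrl.sign_off())"
```

```text
the job is handed in; nothing more can be done
None
```

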